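# Salt out of the spice box

## Task

Open the white spice box by swinging its wooden lid right over until it stays open by itself, then lift out the salt shaker and set it down gently, upright, wholly on the round cork trivet. Leave the lid open, the other spice jar standing in the box, and the mug, bottle and teaspoon on the worktop where they are.

Things in the scene. Friction and masses are not known exactly. Their poses are not given: they have to be found in the camera images.
- spice_box: White steel box, fixed to the worktop: 110 mm (its x) by 200 mm (its y) by 118 mm high, walls 4 mm, inner floor 7 mm up. Origin: centre of the underside. The lid hinges on its +x rim, which faces the robot's right, and opens from its -x side, at the left (yaw varies by 0.2 rad). Two jars stand in it, about 40 mm either side of its centre along y; which is nearer the robot varies.
- lid (a joint): Hinge of the light wooden lid (slab 114 mm from hinge to front edge, 204 mm wide, 9 mm thick, about 0.3 kg). 0 = shut, grows as it opens, stop at 1.95 rad. Weak hinge friction: below about 1.5 rad the lid falls shut, past about 1.6 rad it falls on to the stop, leaning back, and stays there.
- lid_handle (a point): Middle of the lid's steel bar handle: a round bar 10 mm thick and 90 mm long, parallel to the hinge (the box's y), 42 mm out from the lid's front edge on two end posts, level with the lid when shut (about 124 mm above the worktop). Moves with the lid, 156 mm from the hinge line. The round bar can turn between gripping fingers.
- lid_hinge (a point): Middle of the lid's hinge line, 57 mm from the box's centre towards its +x and 118 mm above the worktop; the line runs along the box's y. Fixed to the box.
- salt_shaker: Salt shaker, white salt in a clear body with a light grey domed cap: 90 mm high, foot about 44 mm across, cap 34 mm across from 74 mm up. Origin: centre of its foot, z up. About 0.1 kg. Stands in the spice box at the start.
- cinnamon: Spice jar with a green cap, 46 mm across, 106 mm high. Origin: centre of its foot, z up. Stands in the spice box and must stay there, upright.
- trivet: Round cork trivet, fixed to the worktop to the robot's left, 110 mm across, 10 mm thick. Origin: centre of its underside; its flat top is 10 mm above that.
- mug: Terracotta mug standing on the worktop to the robot's right, 82 mm across, 90 mm high. To be left alone.
- bottle: Tall slim bottle with a yellow cap, 62 mm across, 237 mm high, at the right. To be left alone.
- teaspoon: Steel teaspoon, 134 mm long, lying on the worktop at the right. To be left alone.
Things that resemble listed ones, but are neither listed nor needed, are in the scene too. There is more than one size of the trivet; the job needs the larger.

How it is judged (in metres and radians):
On the way, in this order (a step that is already met when the one before it is completed fails the run):
1. the lid is swung over past its balance point (value of joint lid above 1.75 rad), for 0.2 s.
2. the salt shaker is lifted clear of the box's rim, with the lid still open (height (world z) of salt_shaker above 0.122 m and value of joint lid above 1.75 rad), for 0.1 s.
3. the salt shaker is still held by the fingers when its foot is within 15 mm of the trivet's top (z of salt_shaker in the frame of trivet below 0.025 m and horizontal distance between salt_shaker and trivet below 0.035 m and contact force between the fingers and salt_shaker above 0.5 N), for 0.04 s.
At the end, for the whole second after the job is handed in: The lid stands open by itself (more than 1.75 rad); the salt shaker stands at rest and upright (within 0.12 rad) on the cork trivet, its axis within 35 mm of the trivet's centre; the green-capped jar still stands in the box (value of joint lid above 1.75 rad and horizontal distance between salt_shaker and trivet below 0.035 m and z of salt_shaker in the frame of trivet between 0.006 and 0.014 m and angle between salt_shaker's own z axis and vertical below 0.12 rad and linear speed of salt_shaker below 0.02 m/s and angle between cinnamon's own z axis and vertical below 0.3 rad and z of cinnamon in the frame of spice_box below 0.02 m and horizontal distance between cinnamon and spice_box below 0.09 m); the robot touches nothing.
It fails at once if the mug, bottle or teaspoon is moved more than 30 mm (distance of any of mug, bottle, teaspoon from where it was at the start of the episode above 0.03 m).
It fails at once if the green-capped jar is lifted out or knocked over (height (world z) of cinnamon above 0.06 m or angle between cinnamon's own z axis and vertical above 0.7 rad).
It also fails if it takes over 58 s, if anything falls off the work surface, if the arm or the gripper's body presses on something with over 40 N, if the wrist force passes 120 N, or if a joint passes its speed limit or range.

## Robot

A 6-joint arm with a two-finger parallel gripper is mounted at the origin on a cart in front of the work surface, level with it; the furniture and walls round the work are solid. World frame = base frame: x ahead of the robot, y to its left, z up, the work surface at z = 0. Lengths are in mm, angles in rad, forces in N, time in s.
With the tool pointing down it reaches from about 350 to 975 mm from the base axis. Payload 7.1 kg.
Tool frame: the origin (TCP) lies between the finger pads; the fingertips stand 19 mm ahead of it and the grasp point (between the pads) is the TCP (ctrl.finger_overhang is the distance from the TCP to the fingertips, in mm); z points along the fingers, y is the line along which they close (so a half turn about z gives the same grasp; the last joint's range is limited). The gripper opens to 88 mm and grips with 3 to 60 N. Pads are 20 mm wide; open, the fingers measure 115 mm over their backs; the gripper's body (75 mm by 178 mm) begins 61 mm behind the grasp point.
Start: joints at [0.78, 0.423, 1.63, -0, 1.089, -0.019], TCP at [435.86, 447.919, 241.675] pointing down, gripper open.
Joint ranges: [-3, 3], [-0.9, 2.11], [0.09, 2.58], [-1.31, 4.45], [0.11, 2.69], [-2.54, 2.54]. Speed limits (rad/s): [2.39, 2.39, 3.01, 3.14, 3.14, 3.14].

## Interface

Orientations are given as a rotation vector (axis times angle).
In Python, from workcell import ctrl gives the robot as it stands. The module is installed in compiled form; this text tells all that it offers.
- The arm moves only by the tool arm_command, never from a script. Its argument "rows" is one flat list of numbers, 7 for each row, row after row: the turn, a rotation vector about the tool's x, y, z scaled (see below), then the shift along the tool's x, y, z scaled (see below), then the opening, from -1 (shut) to 1 (fully open). A call has 1 to 5 rows; each row is the pose to reach, as a shift and turn from the pose commanded when the call began, along the tool's axes at that moment, turning the shorter way round; what a row does not reach only later rows make up. The controller multiplies each number of a shift by 80 mm and each number of a turn by 180 degrees. A row lasts 1/10 s, in which the tool goes at most 50 mm and 8.59 degrees, less where a joint would pass 70% of its speed; a pose out of reach is approached as far as the arm can. A call with a number of a shift or a turn outside -1 to 1 is refused whole. A call with a gripper value outside its range is refused whole. The fingers move at their own pace and stop on an object; the grip force is fixed at half the most. Time passes only in rows, so rows that repeat a pose let the fingers close. It gives the time, the measured TCP pose, the force, the opening and the grip force at its end, in the units of the state.
- ctrl.get_obs(): the state, without advancing time (a new reading comes with each control period).
- ctrl.get_image(name): name is "scene" or "top" or "wrist"; returns (picture, depth): 400x640x3 uint8, red, green, blue; 400x640 float32, mm along the optical axis (not along the pixel's ray), 0 where there is no reading.
- ctrl.camera_params(name): a dict with "camera_matrix" (3x3 intrinsics, pixels), "k1" (the pictures are not rectified: a ray, as slopes to the right and down, at radius r is drawn at 1 + k1 r^2 times it, then the intrinsics apply), "world_to_cam" (4x4, takes a point from world to camera coordinates); the wrist camera has in their place "tool_from_camera" (4x4, takes a point from camera to tool coordinates, whose origin is the TCP and whose axes are the flange's). Camera axes: x right, y down, z forward; pixel columns grow to the right and rows downward; lengths in mm; the calibration is good to about 2 mm. A picture is of the moment at which its call begins: read the wrist's pose just before it. camera_params takes no time and is no camera call.
- ctrl.close_job(): hands the job in; it is judged then, once.
The state is a dict: "t": time; "qpos": joint angles; "qvel": joint speeds; "joint_torque": joint torques, N m; "ee_pos": TCP position; "orientation": TCP orientation; "ft_force": force on the tool from outside, world axes, zero at the start; "moment": the same for the moment, N m; "width": finger opening in mm; "grasp_force": force on a finger pad.
Only numpy, scipy, OpenCV 4.12 (cv2) and the standard library are available. Lean on these libraries where they do the work, as an engineer would, in place of code of your own. Each camera call takes 0.05 s, during which the arm holds its last target. There are 200 camera calls.

## Working session

There is one attempt and no reset: what is moved stays moved. The work goes in short steps, Python scripts to look and compute and a tool call to move; the robot and the scene stay as the last step left them, time stands still between calls to the robot, and variables do not carry over. Pictures are saved under pics/ and viewed, at most 11 in all, crops included, and the job is handed in when it is done.

Besides the shell and the picture viewer there is one more tool, called after "Emit:" by a JSON object that holds its "method" and its "body", one argument or row to a line. arm_command: Moves the arm, as the interface text tells. Shifts and turns lie within -1 to 1; 1 stands for 80 mm of shift or 180 degrees of turn. Its arguments: {"type":"object","properties":{"rows":{"type":"array","items":{"type":"number"}}},"required":["rows"]}

```bash
mkdir -p pics
cat > h.py <<'E'
import numpy as np, cv2
from scipy.spatial.transform import Rotation as R
from workcell import ctrl
def save(name,fn):
    o=ctrl.get_obs(); im,d=ctrl.get_image(name)
    cv2.imwrite(f'pics/{fn}.png',im[:,:,::-1]); np.savez(f'pics/{fn}.npz',im=im,d=d,p=o['ee_pos'],r=o['orientation'])
def T(name,f):
    c=ctrl.camera_params(name)
    if name!='wrist': return c,np.linalg.inv(np.array(c['world_to_cam']))
    M=np.eye(4); M[:3,:3]=R.from_rotvec(f['r']).as_matrix(); M[:3,3]=f['p']
    return c,M@np.array(c['tool_from_camera'])
def px(name,fn,u,v,z=None):
    "world point of pixel: by depth, or on plane z"
    f=np.load(f'pics/{fn}.npz'); c,M=T(name,f); K=np.array(c['camera_matrix'])
    s=cv2.undistortPoints(np.array([[[u,v]]],float),K,np.array([c['k1'],0,0,0.]))[0,0]
    ray=np.array([s[0],s[1],1])
    if z is None: k=f['d'][int(round(v)),int(round(u))]
    else: k=(z-M[2,3])/(M[:3,:3]@ray)[2]
    return (M[:3,:3]@(ray*k)+M[:3,3]).round(1)
def mv(target,rv=None):
    "scaled turn and shift from the current pose"
    o=ctrl.get_obs(); A=R.from_rotvec(o['orientation'])
    s=A.inv().apply(np.array(target)-o['ee_pos'])/80
    t=(A.inv()*R.from_rotvec(rv)).as_rotvec()/np.pi if rv is not None else np.zeros(3)
    return t.round(3),s.round(3)
E
python3 - <<'E'
from h import *
save('scene','s0'); save('top','t0')
o=ctrl.get_obs(); print(o); print(R.from_rotvec(o['orientation']).as_matrix().round(3)); print(ctrl.finger_overhang)
print(ctrl.camera_params('wrist'))
E
```

```text
{'t': 0.1, 'qpos': array([ 7.80003244e-01,  4.23761622e-01,  1.63058727e+00, -2.14969944e-05,
        1.08861816e+00, -1.89801705e-02]), 'qvel': array([ 3.69963148e-04, -2.74550215e-03, -8.24692571e-04, -6.65430367e-05,
        1.97837559e-03,  1.36403972e-03]), 'joint_torque': array([-4.56683001e-04, -5.45615780e+01, -2.74324107e+01,  6.45646686e-02,
        1.87995681e-02, -7.13671784e-05]), 'ee_pos': array([435.53968187, 447.59674304, 240.99150193]), 'orientation': array([-1.18228064e+00, -2.91007241e+00,  1.99580219e-03]), 'ft_force': array([ 0.75172113,  0.28836271, -0.92947056]), 'moment': array([-0.03597726, -0.04307669, -0.00658635]), 'grasp_force': 0.0, 'width': 87.87351670373846}
[[-0.717  0.697 -0.001]
 [ 0.697  0.717 -0.001]
 [ 0.    -0.001 -1.   ]]
19.0
{'camera_matrix': array([[310.65479875,   0.        , 321.44747002],
       [  0.        , 310.65479875, 204.75653783],
       [  0.        ,   0.        ,   1.        ]]), 'k1': -0.05716041942439158, 'tool_from_camera': array([[-1.49988807e-03, -9.68851528e-01, -2.47637772e-01,
         6.81795478e+01],
       [ 9.99998662e-01, -1.29162804e-03, -1.00344251e-03,
        -3.92653208e-01],
       [ 6.52330920e-04, -2.47638946e-01,  9.68852170e-01,
        -1.43243349e+02],
       [ 0.00000000e+00,  0.00000000e+00,  0.00000000e+00,
         1.00000000e+00]])}
```

View pics/t0.png

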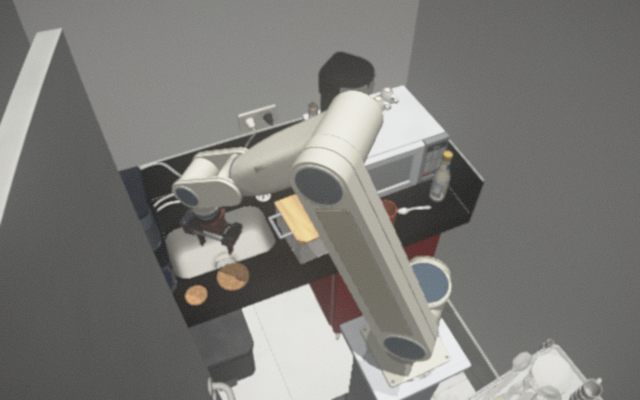

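View pics/s0.png

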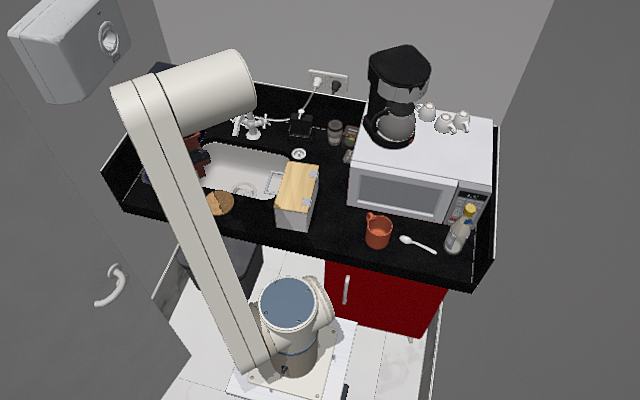

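Top view: the cork discs are at (233,277), the larger one, and (196,295), the smaller decoy. The box lid is at (295,215). Scene view: the lid is at about (298,185) with its handle at left (270,185). The mug, spoon and bottle are at right. The crops below check this choice.

Run:
```python
from h import *
a=cv2.imread('pics/s0.png')[150:240,200:330]; b=cv2.imread('pics/t0.png')[180:310,170:340]
a=cv2.resize(a,None,fx=4,fy=4,interpolation=cv2.INTER_CUBIC); b=cv2.resize(b,None,fx=4,fy=4,interpolation=cv2.INTER_CUBIC)[:, :]
cv2.imwrite('pics/c1.png',a); cv2.imwrite('pics/c2.png',b)
for u,v in [(233,277),(196,295)]: print(px('top','t0',u,v),px('top','t0',u,v,10))
f=np.load('pics/t0.npz')['im'].astype(int)
hsv=cv2.cvtColor(f.astype(np.uint8),cv2.COLOR_RGB2HSV)
m=cv2.inRange(hsv,(3,70,60),(25,255,255)); n,l,s,c=cv2.connectedComponentsWithStats(m)
for i in range(1,n):
  if s[i,4]>80: print(s[i],c[i],px('top','t0',*c[i],10))
```

```text
[445.  419.7  17.3] [449.6 419.2  10. ]
[432.1 556.8   8.4] [431.2 556.8  10. ]
[443 150  11  12 102] [447.52941176 155.52941176] [ 653.1 -576.3   10. ]
[ 274  194   45   50 1130] [296.45486726 218.37079646] [598.1 124.1  10. ]
[382 199  16  26 217] [390.42857143 209.18894009] [ 496.7 -217.2   10. ]
[216 263  33  28 719] [232.43115438 276.62726008] [451.8 420.6  10. ]
[312 275  21  38 244] [324.23770492 290.59016393] [277.3 154.3  10. ]
[184 284  24  22 405] [195.6962963  294.93580247] [431.8 557.6  10. ]
```

View pics/c1.png

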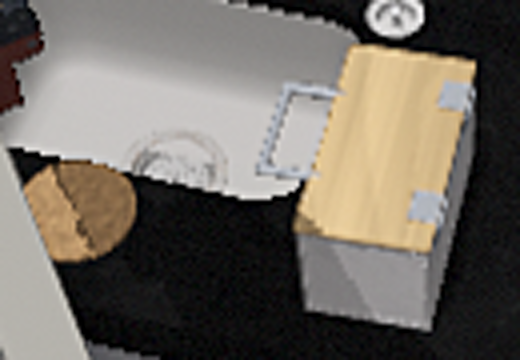

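View pics/c2.png

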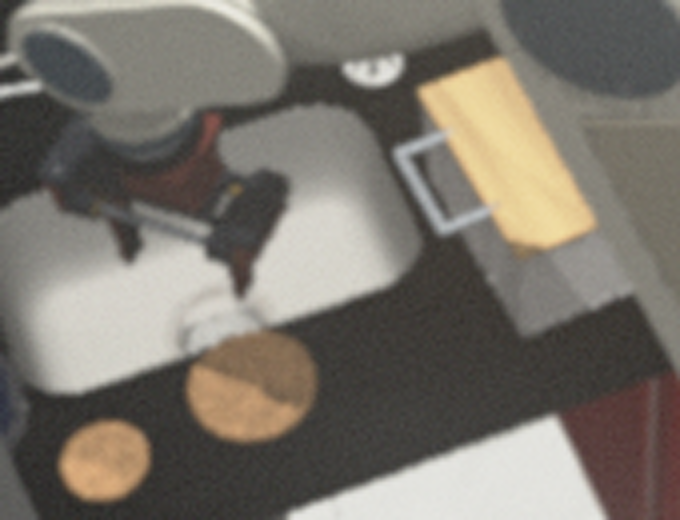

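Run:
```python
from h import *
P=[px('scene','s0',200+a/4,150+b/4,127)[:2] for a,b in [(350,45),(475,62),(432,250),(296,228)]]
H=[px('scene','s0',200+a/4,150+b/4,126)[:2] for a,b in [(286,87),(263,170)]]
print(P,H); print('handle mid',np.mean(H,0),'lid c',np.mean(P,0))
H2=[px('top','t0',170+a/4,180+b/4,126)[:2] for a,b in [(403,153),(442,230)]]; print(H2,np.mean(H2,0))
d=P[0]-P[3]; e=P[1]-P[2]; h=H[0]-H[1];h2=H2[0]-H2[1]
for q in (d,e,h,h2): print(np.hypot(*q),np.arctan2(q[1],q[0])-np.pi/2)
# z check
print(px('scene','s0',297,185),[px('top','t0',170+a/4,180+b/4) for a,b in [(500,150),(540,170)]])
```

```text
[array([608.9, 198.8]), array([618.3,  87.7]), array([417. ,  70.9]), array([409.4, 183.9])] [array([549.7, 238.6]), array([459.3, 229.2])]
handle mid [504.5 233.9] lid c [513.4   135.325]
[array([548.9, 235.1]), array([459.8, 233.6])] [504.35 234.35]
200.0556422598473 -1.4962480172000867
201.9998267325989 -1.487531759929281
90.88740286750418 -1.4671863765597153
89.11262536812612 -1.5539629001372435
[514.  136.2 129.8] [array([517.8, 158. , 127.2]), array([485.1, 134.5, 126. ])]
```

Box yaw is about -1.49, handle middle (504.5, 234), hinge middle (518, 78.5) and trivet (450, 420). I'll move over the handle with the fingers partly open.

Emit:
{"method": "arm_command", "body": {
  "rows": [0,0,-0.05,-0.4,-0.2,0,-0.18,0,0,-0.1,-0.8,-0.4,0,-0.18,0,0,-0.15,-1,-0.55,0,-0.18,0,0,-0.19,-1,-0.55,0,-0.18,0,0,-0.238,-1,-0.55,0,-0.18]
}}

```text
t: 0.6
ee_pos: [462.6, 359.6, 241.4]
orientation: [-0.032, -3.141, 0.001]
ft_force: [-1.1, 0.5, -0.9]
width: 51.3
grasp_force: 0.0
```

```bash
cat >> h.py <<'E'
def tool(az):
    y=np.array([np.cos(az),np.sin(az),0]); z=np.array([0,0,-1.]); return R.from_matrix(np.c_[np.cross(y,z),y,z]).as_rotvec()
E
python3 - <<'E'
from h import *
print(ctrl.get_obs()['ee_pos'],mv([504.5,234,200],tool(1.65)))
E
```

```text
[462.56968765 359.59645197 241.37919063] (array([-0.   , -0.   , -0.032]), array([-0.556, -1.559,  0.518]))
```

Emit:
{"method": "arm_command", "body": {
  "rows": [0,0,-0.032,-0.2,-0.5,0,-0.18,0,0,-0.032,-0.4,-0.9,0,-0.18,0,0,-0.032,-0.55,-0.95,0,-0.18,0,0,-0.032,-0.55,-0.95,0,-0.18]
}}

```text
t: 1.0
ee_pos: [505.9, 282.9, 241.7]
orientation: [-0.115, 3.139, 0.001]
ft_force: [-0.2, -0.0, 0.4]
width: 36.1
grasp_force: 0.0
```

Run:
```python
from h import *
print(ctrl.get_obs()['ee_pos'],mv([504.5,234,200],tool(1.65)))
save('wrist','w1')
```

```text
[505.91219876 282.93960668 241.65299772] (array([ 0.   ,  0.   , -0.002]), array([ 0.062, -0.609,  0.52 ]))
```

View pics/w1.png

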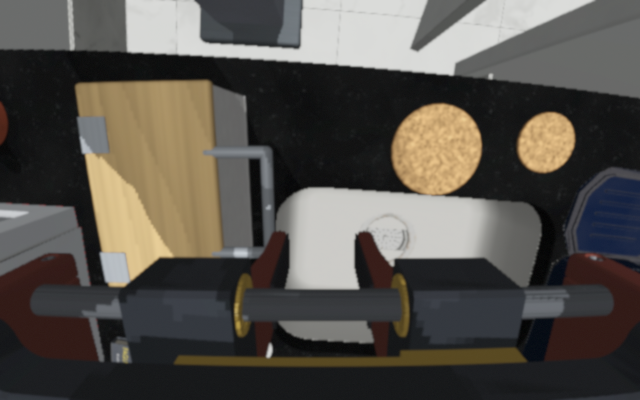

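The wrist view shows the bar from (268,150) to about (270,253), the large trivet at (437,148), and the smaller decoy at (546,142).

Run:
```python
from h import *
for p in [(268,152),(270,250),(269,200)]: print(px('wrist','w1',*p,126),px('wrist','w1',*p))
print('triv',px('wrist','w1',437,148,10), 'lid', [px('wrist','w1',*p,127) for p in [(76,84),(211,81)]])
```

```text
[462.1 235.7 126. ] [461.9 236.1 128.1]
[548.8 240.  126. ] [495.4 258.4 250.6]
[502.8 237.8 126. ] [502.5 238.  127.4]
triv [453.3 418.6  10. ] lid [array([416.5,  76.1, 127. ]), array([409.2, 188.8, 127. ])]
```

Emit:
{"method": "arm_command", "body": {
  "rows": [0,0,0,0.03,-0.45,0,-0.18,0,0,0,0.03,-0.58,0.2,-0.18,0,0,0,0.03,-0.58,0.6,-0.18,0,0,0,0.03,-0.58,0.7,-0.18,0,0,0,0.03,-0.58,0.7,-0.18]
}}

```text
t: 1.55
ee_pos: [504.5, 237.7, 184.4]
orientation: [0.12, -3.136, 0.002]
ft_force: [0.9, 0.0, -0.6]
width: 35.9
grasp_force: 0.0
```

Emit:
{"method": "arm_command", "body": {
  "rows": [0,0,0,0,0,0.4,-0.18,0,0,0,0,0,0.77,-0.18,0,0,0,0,0,0.77,-1,0,0,0,0,0,0.77,-1,0,0,0,0,0,0.77,-1]
}}

```text
t: 2.05
ee_pos: [506.9, 238.0, 126.0]
orientation: [-0.119, 3.137, 0.002]
ft_force: [0.1, -0.2, 0.6]
width: 15.4
grasp_force: 0.0
```

Emit:
{"method": "arm_command", "body": {
  "rows": [0,0,0,0,0,0,-1,0,0,0,0,0,0,-1,0,0,0,0,0,0,-1]
}}

```text
t: 2.35
ee_pos: [506.9, 236.2, 125.9]
orientation: [-0.119, 3.137, -0.002]
ft_force: [2.4, -7.7, 2.2]
width: 9.3
grasp_force: 30.0
```

Emit:
{"method": "arm_command", "body": {
  "rows": [0,0,0,0,-0.01,-0.12,-1,0,0,0,0,-0.037,-0.309,-1,0,0,0,0,-0.116,-0.591,-1,0,0,0,0,-0.237,-0.857,-1,0,0,0,0,-0.237,-0.857,-1]
}}

```text
t: 2.85
ee_pos: [507.7, 217.0, 195.9]
orientation: [-0.117, 3.137, -0.0]
ft_force: [-1.0, -0.9, -2.5]
width: 9.2
grasp_force: 30.0
```

Emit:
{"method": "arm_command", "body": {
  "rows": [0,0,0,0,-0.1,-0.16,-1,0,0,0,0,-0.22,-0.321,-1,0,0,0,0,-0.424,-0.53,-1,0,0,0,0,-0.658,-0.706,-1,0,0,0,0,-0.915,-0.845,-1]
}}

```text
t: 3.35
ee_pos: [512.7, 145.9, 263.5]
orientation: [-0.119, 3.138, 0.005]
ft_force: [-1.1, 2.5, 0.0]
width: 8.7
grasp_force: 30.0
```

Emit:
{"method": "arm_command", "body": {
  "rows": [0,0,0,0,-0.275,-0.099,-1,0,0,0,0,-0.562,-0.156,-1,0,0,0,0,-0.854,-0.169,-1,0,0,0,0,-0.854,-0.169,-1]
}}

```text
t: 3.75
ee_pos: [517.5, 74.5, 276.4]
orientation: [-0.116, 3.139, -0.001]
ft_force: [-6.7, -0.5, 13.3]
width: 9.2
grasp_force: 30.0
```

Emit:
{"method": "arm_command", "body": {
  "rows": [0,0,0,0,-0.15,0.01,-1,0,0,0,0,-0.291,0.03,-1,0,0,0,0,-0.43,0.065,-1,0,0,0,0,-0.574,0.104,-1,0,0,0,0,-0.574,0.104,-1]
}}

```text
t: 4.25
ee_pos: [520.5, 29.3, 266.7]
orientation: [0.118, -3.138, 0.002]
ft_force: [-4.2, -2.5, 6.5]
width: 8.9
grasp_force: 30.0
```

Emit:
{"method": "arm_command", "body": {
  "rows": [0,0,0,0,0,0,-1,0,0,0,0,0,0,0.2,0,0,0,0,0,0,0.2,0,0,0,0,0,0,0.2,0,0,0,0,0,-0.2,0.2]
}}

```text
t: 4.75
ee_pos: [520.1, 31.2, 280.0]
orientation: [0.119, -3.136, 0.0]
ft_force: [-0.6, 0.8, 0.4]
width: 37.5
grasp_force: 0.0
```

Emit:
{"method": "arm_command", "body": {
  "rows": [0,0,0,0,0,-0.5,0.2,0,0,0,0,0,-0.9,0.2,0,0,0,0,0.4,-0.9,0.2,0,0,0,0.3,0.8,-0.9,0.2,0,0,0,0.8,1,-0.9,0.2]
}}

```text
t: 5.25
ee_pos: [452.0, 107.9, 353.7]
orientation: [-0.12, 3.138, 0.001]
ft_force: [0.5, 0.4, 0.9]
width: 52.7
grasp_force: 0.0
```

Run:
```python
from h import *
o=ctrl.get_obs();print(o['ee_pos'],o['ft_force'])
save('wrist','w2')
```

```text
[451.98346315 107.93180727 353.65722429] [0.46101816 0.406882   0.89078791]
```

View pics/w2.png

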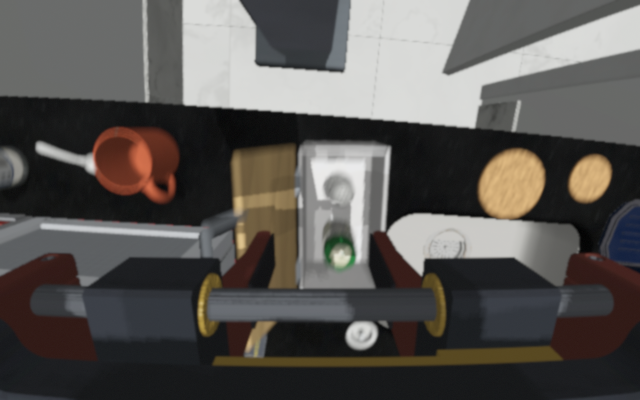

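The lid stands open. The salt shaker is at about (341,188), nearer the robot, and the green cap is at (340,250). I'll take a close crop.

Run:
```python
from h import *
a=cv2.imread('pics/w2.png')[130:280,280:410]
cv2.imwrite('pics/c3.png',cv2.resize(a,None,fx=4,fy=4,interpolation=cv2.INTER_CUBIC))
for p in [(341,184),(341,188),(341,192),(340,250)]: print(px('wrist','w2',*p),px('wrist','w2',*p,95))
```

```text
[458.4 135.2  84.5] [456.5 134.4  95. ]
[462.3 135.   92.7] [461.9 134.9  95. ]
[467.5 135.4  93.7] [467.2 135.3  95. ]
[541.8 139.7 113.1] [549.3 141.4  95. ]
```

View pics/c3.png

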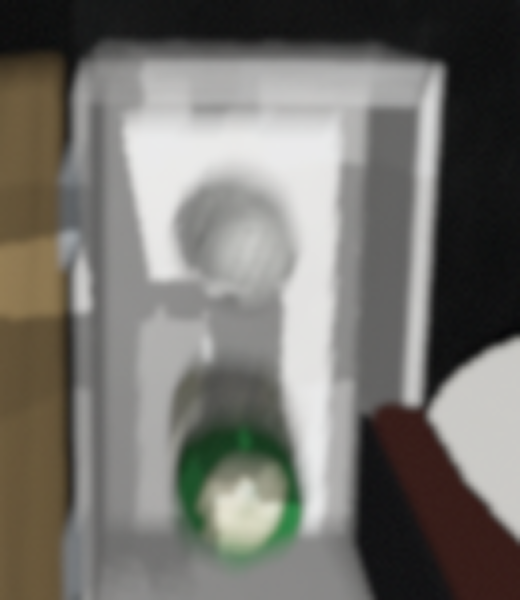

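Run:
```python
from h import *
P=np.array([px('wrist','w2',u,v) for u in range(318,365) for v in range(165,212)])
for lo,hi in [(78,84),(84,90),(90,100)]:
    q=P[(P[:,2]>lo)&(P[:,2]<hi)&(abs(P[:,0]-465)<35)&(abs(P[:,1]-135)<30)]; print(lo,len(q),np.median(q,0),q.min(0),q.max(0))
G=np.array([px('wrist','w2',u,v) for u in range(318,365,2) for v in range(230,275,2)]); q=G[(G[:,2]>105)&(G[:,2]<120)]; print('green',q.min(0),q.max(0))
o=ctrl.get_obs(); print(o['qpos'],mv([467,135,250],tool(.08)))
```

```text
78 22 [462.   132.    82.75] [458.6 120.   78.1] [488.4 153.   83.9]
84 132 [469.4 133.8  87.3] [458.4 120.   84.2] [491.8 153.2  89.9]
90 342 [474.5 135.9  94.2] [461.2 122.6  90.1] [489.1 150.2  97.3]
green [531.5 116.5 105.5] [574.7 160.3 115.4]
[ 2.11370203e-01  4.64999733e-02  1.85675599e+00  1.77992199e-03
  1.24300000e+00 -1.43711084e+00] (array([-0.001, -0.001,  0.499]), array([-0.305,  0.312,  1.283]))
```

Emit:
{"method": "arm_command", "body": {
  "rows": [0,0,0.045,-0.31,0.33,0,0.36,0,0,0.09,-0.31,0.33,0,0.36,0,0,0.14,-0.31,0.33,0,0.36,0,0,0.19,-0.31,0.33,0.2,0.36,0,0,0.235,-0.31,0.33,0.5,0.36]
}}

```text
t: 5.8
ee_pos: [475.1, 134.8, 314.3]
orientation: [1.021, 2.968, 0.003]
ft_force: [0.0, -0.4, -0.3]
width: 59.6
grasp_force: 0.0
```

Emit:
{"method": "arm_command", "body": {
  "rows": [0,0,0.045,0,0,0.1,0.36,0,0,0.09,0,0,0.2,0.36,0,0,0.14,0,0,0.3,0.36,0,0,0.19,0,0,0.4,0.36,0,0,0.235,0,0,0.5,0.36]
}}

```text
t: 6.3
ee_pos: [474.2, 134.5, 273.2]
orientation: [-2.019, -2.407, -0.0]
ft_force: [-0.4, 1.0, 0.6]
width: 59.8
grasp_force: 0.0
```

Run:
```python
from h import *
o=ctrl.get_obs();print(o['ee_pos'],o['qpos'],mv([475,136.5,200],tool(.08)))
save('wrist','w3')
```

```text
[474.218129   134.49416408 273.18109284] [2.52175406e-01 1.88188441e-01 1.88582300e+00 6.93701369e-05
 1.06752418e+00 7.69990425e-02] (array([ 0.  , -0.  ,  0.03]), array([0.023, 0.014, 0.915]))
```

View pics/w3.png

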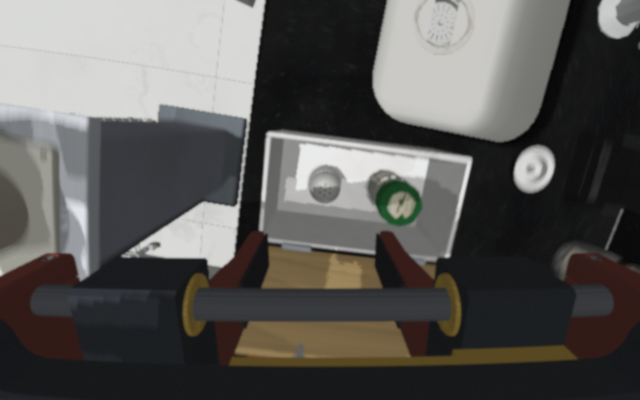

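The salt cap is at (324,183) and the green cap at (399,203). The fingers straddle the right line.

Run:
```python
from h import *
P=np.array([px('wrist','w3',u,v) for u in range(300,352) for v in range(155,212)])
q=P[(P[:,2]>84)&(P[:,2]<100)&(abs(P[:,0]-475)<30)&(abs(P[:,1]-135)<30)]; print(len(q),q.min(0),q.max(0),np.median(q,0))
print([px('wrist','w3',*p,118) for p in [(267,132),(472,157),(452,262)]])
```

```text
758 [459.  119.9  84.1] [492.9 153.6  97.6] [475.65 138.6   93.2 ]
[array([412. , 186.5, 118. ]), array([609.9, 198. , 118. ]), array([620.9,  88.3, 118. ])]
```

Emit:
{"method": "arm_command", "body": {
  "rows": [0,0,0.03,0.03,0.02,0.3,0.36,0,0,0.03,0.03,0.02,0.7,0.36,0,0,0.03,0.03,0.02,1,0.36,0,0,0.03,0.03,0.02,1,0.36]
}}

```text
t: 6.75
ee_pos: [473.4, 136.6, 191.0]
orientation: [-2.118, -2.316, 0.008]
ft_force: [-0.4, -0.4, 0.4]
width: 59.8
grasp_force: 0.0
```

Emit:
{"method": "arm_command", "body": {
  "rows": [0,0,0,0,0,0.25,0.36,0,0,0,0,0,0.5,0.36,0,0,0,0,0,0.75,0.36,0,0,0,0,0,1,0.36,0,0,0,0,0,1,0.36]
}}

```text
t: 7.25
ee_pos: [474.8, 136.9, 112.8]
orientation: [-2.12, -2.316, 0.003]
ft_force: [-0.1, -0.7, -0.2]
width: 59.5
grasp_force: 0.0
```

Emit:
{"method": "arm_command", "body": {
  "rows": [0,0,0,0,0,0.2,0.36,0,0,0,0,0,0.4,0.36,0,0,0,0,0,0.44,0.36,0,0,0,0,0,0.44,0.36]
}}

```text
t: 7.65
ee_pos: [475.9, 137.2, 79.1]
orientation: [2.122, 2.316, 0.001]
ft_force: [0.8, -0.9, -0.4]
width: 60.1
grasp_force: 0.0
```

Emit:
{"method": "arm_command", "body": {
  "rows": [0,0,0,0,0,0,0,0,0,0,0,0,0,-0.3,0,0,0,0,0,0,-0.6,0,0,0,0,0,0,-1,0,0,0,0,0,0,-1]
}}

```text
t: 8.15
ee_pos: [475.8, 137.2, 78.7]
orientation: [2.123, 2.315, 0.001]
ft_force: [0.9, -0.3, 4.6]
width: 34.2
grasp_force: 29.6
```

Emit:
{"method": "arm_command", "body": {
  "rows": [0,0,0,0,0,0,-1,0,0,0,0,0,-0.2,-1,0,0,0,0,0,-0.45,-1,0,0,0,0,0,-0.7,-1,0,0,0,0,0,-1,-1]
}}

```text
t: 8.65
ee_pos: [474.5, 136.8, 158.3]
orientation: [-2.122, -2.315, 0.003]
ft_force: [0.2, -0.2, -0.8]
width: 34.1
grasp_force: 29.3
```

Emit:
{"method": "arm_command", "body": {
  "rows": [0,0,0,0,0,-0.3,-1,0,0,0,0,0,-0.6,-1,0,0,0,0,0,-0.8,-1,0,0,0,0,0,-0.8,-1,0,0,0,0,0,-0.8,-1]
}}

```text
t: 9.15
ee_pos: [474.9, 136.9, 221.7]
orientation: [-2.123, -2.315, 0.0]
ft_force: [-0.9, -0.3, -1.3]
width: 34.4
grasp_force: 29.3
```

Run:
```python
from h import *
o=ctrl.get_obs();print(o['ee_pos'],o['width'],mv([452.5,419.5,205]))
save('wrist','w4')
```

```text
[474.94125782 136.94686168 221.74981085] 34.388772771553185 (array([0., 0., 0.]), array([3.543, 0.027, 0.209]))
```

View pics/w4.png

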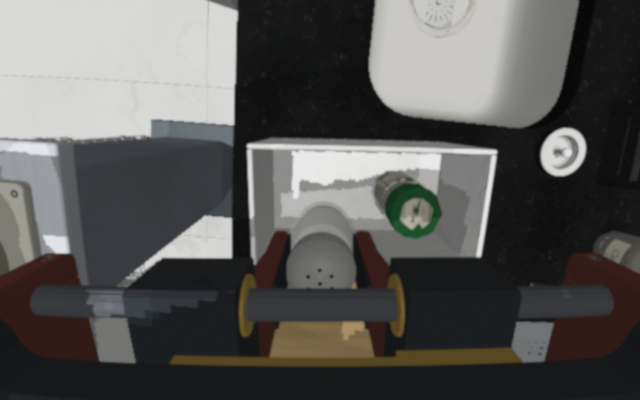

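The shaker (320,255) is held upright between the fingers, the green jar still stands in the box, and the lid is open. Now I'll carry it to the trivet.

Emit:
{"method": "arm_command", "body": {
  "rows": [0,0,0,0.15,0,0,-1,0,0,0,0.35,0,0,-1,0,0,0,0.6,0,0,-1,0,0,0,0.8,0,0,-1,0,0,0,1,0,0,-1]
}}

```text
t: 9.7
ee_pos: [467.7, 218.0, 221.2]
orientation: [-2.122, -2.315, 0.002]
ft_force: [-0.4, -0.4, -1.0]
width: 34.0
grasp_force: 29.3
```

Emit:
{"method": "arm_command", "body": {
  "rows": [0,0,0,0.2,0,0,-1,0,0,0,0.4,0,0,-1,0,0,0,0.6,0,0,-1,0,0,0,0.8,0,0,-1,0,0,0,1,0,0,-1]
}}

```text
t: 10.2
ee_pos: [461.3, 297.8, 222.2]
orientation: [2.123, 2.316, 0.0]
ft_force: [-0.4, 0.1, -0.8]
width: 34.3
grasp_force: 29.3
```

Emit:
{"method": "arm_command", "body": {
  "rows": [0,0,0,0.2,0,0.1,-1,0,0,0,0.4,0,0.2,-1,0,0,0,0.6,0,0.3,-1,0,0,0,0.8,0,0.4,-1,0,0,0,0.9,0,0.5,-1]
}}

```text
t: 10.7
ee_pos: [455.0, 369.8, 181.2]
orientation: [-2.122, -2.316, 0.0]
ft_force: [-0.5, 0.4, -1.0]
width: 34.1
grasp_force: 29.3
```

Run:
```python
from h import *
o=ctrl.get_obs();print(o['ee_pos'],o['width'],mv([452.5,419.5,120]))
save('wrist','w5')
im=np.load('pics/w5.npz')['im']; hsv=cv2.cvtColor(im,cv2.COLOR_RGB2HSV)
m=cv2.inRange(hsv,(8,80,60),(25,255,255)); n,l,s,c=cv2.connectedComponentsWithStats(m)
for i in range(1,n):
  if s[i,4]>300: print(s[i],px('wrist','w5',*c[i],10))
```

```text
[454.98366997 369.75390295 181.20454116] 34.116846049423266 (array([0., 0., 0.]), array([0.622, 0.024, 0.765]))
[ 280    0   79   36 2152] [437.1 536.9  10. ]
[ 273   86  111  111 9671] [456.  422.4  10. ]
[239 274  17  63 600] [377.7 230.4  10. ]
[387 274  18  63 596] [552.7 245.4  10. ]
[ 171  348  351   18 3672] [528.1 168.7  10. ]
```

View pics/w5.png

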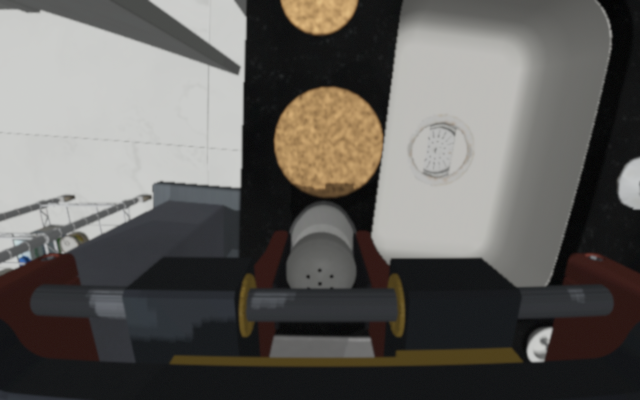

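The trivet is centred at (328,141) and the shaker hangs vertical. I'll go over the centre and descend.

Emit:
{"method": "arm_command", "body": {
  "rows": [0,0,0,0.2,0.01,0,-1,0,0,0,0.4,0.02,0.15,-1,0,0,0,0.55,0.03,0.35,-1,0,0,0,0.64,0.04,0.55,-1,0,0,0,0.64,0.04,0.7,-1]
}}

```text
t: 11.25
ee_pos: [453.7, 420.3, 124.6]
orientation: [-2.122, -2.316, 0.001]
ft_force: [-0.1, 0.8, -0.7]
width: 33.9
grasp_force: 29.3
```

Emit:
{"method": "arm_command", "body": {
  "rows": [0,0,0,0,0,0.15,-1,0,0,0,0,0,0.3,-1,0,0,0,0,0,0.4,-1,0,0,0,0,0,0.45,-1,0,0,0,0,0,0.45,-1]
}}

```text
t: 11.75
ee_pos: [453.9, 419.1, 89.7]
orientation: [-2.123, -2.315, 0.001]
ft_force: [-0.3, 0.4, -0.7]
width: 34.1
grasp_force: 29.3
```

Emit:
{"method": "arm_command", "body": {
  "rows": [0,0,0,0,0,0.025,-1,0,0,0,0,0,0.05,-1,0,0,0,0,0,0.07,-1,0,0,0,0,0,0.085,-1,0,0,0,0,0,0.085,-1]
}}

```text
t: 12.25
ee_pos: [453.9, 419.4, 83.4]
orientation: [2.123, 2.316, -0.0]
ft_force: [-0.2, -0.8, -1.1]
width: 34.3
grasp_force: 29.3
```

Emit:
{"method": "arm_command", "body": {
  "rows": [0,0,0,0,0,0.008,-1,0,0,0,0,0,0.016,-1,0,0,0,0,0,0.02,-1,0,0,0,0,0,0.02,-1]
}}

```text
t: 12.65
ee_pos: [454.0, 419.5, 81.8]
orientation: [-2.123, -2.316, 0.0]
ft_force: [0.2, 0.3, -1.0]
width: 34.3
grasp_force: 29.3
```

Emit:
{"method": "arm_command", "body": {
  "rows": [0,0,0,0,0,0.008,-1,0,0,0,0,0,0.016,-1,0,0,0,0,0,0.016,-1]
}}

```text
t: 12.95
ee_pos: [454.2, 419.8, 81.7]
orientation: [-2.123, -2.316, -0.001]
ft_force: [-1.4, 0.2, 8.7]
width: 34.3
grasp_force: 29.9
```

Contact (8.7 N upward). Release, then retreat upwards.

Emit:
{"method": "arm_command", "body": {
  "rows": [0,0,0,0,0,0,-0.15,0,0,0,0,0,0,0.1,0,0,0,0,0,0,0.36,0,0,0,0,0,0,0.36,0,0,0,0,0,0,0.36]
}}

```text
t: 13.45
ee_pos: [453.9, 419.4, 80.4]
orientation: [-2.123, -2.316, 0.0]
ft_force: [-0.3, 0.3, -0.3]
width: 59.5
grasp_force: 0.0
```

Emit:
{"method": "arm_command", "body": {
  "rows": [0,0,0,0,0,-0.1,0.36,0,0,0,0,0,-0.3,0.36,0,0,0,0,0,-0.6,0.36,0,0,0,0,0,-1,0.36,0,0,0,0,0,-1,0.36]
}}

```text
t: 13.95
ee_pos: [456.3, 421.6, 166.3]
orientation: [2.122, 2.315, 0.014]
ft_force: [-0.4, 0.1, 0.3]
width: 59.3
grasp_force: 0.0
```

Emit:
{"method": "arm_command", "body": {
  "rows": [0,0,0,0,0,-0.4,0.36,0,0,0,0,0,-0.8,0.36,0,0,0,0,0,-1,0.36,0,0,0,0,0,-1,0.36,0,0,0,0,0,-1,0.36]
}}

```text
t: 14.45
ee_pos: [453.7, 419.2, 240.4]
orientation: [2.123, 2.316, 0.0]
ft_force: [0.0, 1.2, -0.7]
width: 59.9
grasp_force: 0.0
```

Run:
```python
from h import *
o=ctrl.get_obs();print(o['ee_pos'],o['ft_force'])
save('scene','s9'); save('wrist','w9')
a=cv2.imread('pics/s9.png')[120:280,140:340]; b=cv2.imread('pics/w9.png')[:,150:550]
cv2.imwrite('pics/f.png',np.hstack([cv2.resize(a,(400,320)),b[60:380]]))
```

```text
[453.72741641 419.22067166 240.38940417] [ 0.04294388  1.17533864 -0.6542614 ]
```

View pics/f.png

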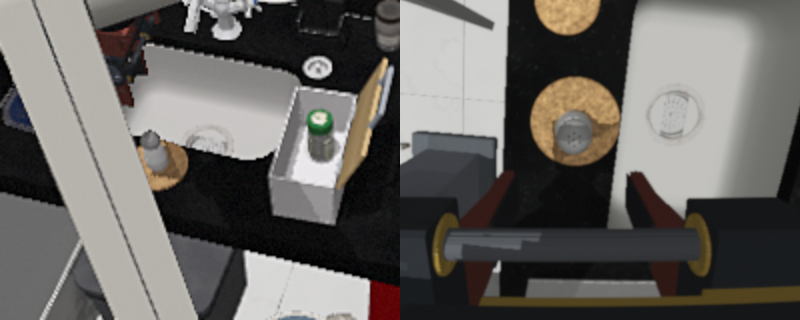

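The shaker stands upright on the large trivet, at (572,130) in the right half. The lid is open and the green jar is in the box, at (320,135) in the left half.

```bash
python3 -c "
from h import *
print(ctrl.close_job())"
```

```text
the job is handed in; nothing more can be done
None
```

I've handed the job in; the last pictures show the lid open, the salt shaker upright on the larger trivet and the green-capped jar still in the box, and the arm never went near the mug, bottle or teaspoon.

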